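# Get the salt pot out from the back of the condiment tray for weighing

### The job

I need the salt pot weighed: it stands at the back of the wooden condiment tray, hemmed in by the oil bottle, the pepper mill and the tall canister. First stand those three upright on the chopping board, all of them, then set the salt pot down in the middle of the kitchen scale's round platform and leave it there, and then put each of the three back in the very spot in the tray where it stood at the start. Set everything down gently without letting it drop, tip nothing over, and do not disturb the two small tins in the tray or the garlic on the board.

Things in the scene. Friction and masses are not known exactly. Their poses are not given: they have to be found in the camera images.
- tray: Fixed open wooden tray, 164 (x) x 226 (y) mm, rim 24 mm high, floor 6 mm thick. Origin: centre of underside; +x to its back, z up; yaw within 0.22. Spots (x, y mm, +-2): salt pot (32, 0); the three tall things, shuffled, at (32, 64), (32, -64), (-32, 0); tins in the front corners. Thin handles reach 13 mm out at the y ends.
- board: Fixed chopping board, patchwork of reddish woods, 280 (x) x 200 (y) x 22 mm, flat: the side area where the three tall things wait. Origin: centre of the underside, top face at +22 mm; z up; yaw within 0.22. A garlic bulb lies near its +x end.
- scale: Fixed flat kitchen scale: white base 23 mm high, on it a rigid round steel platform, 130 mm diameter, top 38 mm above the worktop. Origin: on the worktop straight below the platform's centre; -x points to the black display strip; base from -120 to +80 mm in x, +-85 mm in y; yaw within 0.22.
- oil: Tall round green glass bottle, loose, 0.45 kg: body 58 mm diameter up to 98 mm, then narrowing to a straight neck of 28 mm diameter from 122 to 160 mm above its underside (grip there, TCP at 143 mm), steel collar to 167 mm, thin pourer to 184 mm. Origin: centre of the underside, z up.
- mill: Tall dark-wood pepper mill, loose, 0.28 kg, 150 mm high: foot 56 mm diameter, waist 38 mm, head a straight cylinder of 50 mm diameter from 102 to 128 mm above its underside (grip there, TCP at 116 mm), dome and small steel knob on top. Origin: centre of the underside, z up.
- canister: Tall plain metal canister, a straight cylinder 60 mm in diameter and 116 mm high with a flat lid, loose, 0.30 kg. Easily held with the TCP 95 mm above its underside. Origin: centre of the underside, z up.
- salt: The salt pot: low white stoneware pot 58 mm in diameter, 40 mm high, with a flat cork lid 42 mm wide on top (50 mm in all, one piece), loose, 0.30 kg. Grip the stoneware with the TCP 29 mm above its underside, once the tall things 5 mm from it are out of the gripper's way. Origin: centre of the underside, z up.
- tin_left: Small round steel spice tin with flat aluminium lid, 49 mm diameter, 44 mm high, loose, in the tray's front corner on its +y side. To be left alone. Origin: centre of the underside, z up.
- tin_right: The same kind of tin, 49 mm diameter, 44 mm high, in the tray's front corner on its -y side. To be left alone. Origin: centre of the underside, z up.
- garlic: Whole garlic bulb, off-white, 50 mm diameter, 45 mm high, loose, on the chopping board near its +x end. To be left alone. Origin: centre of the underside, z up.
Mind the look-alikes: they are no part of the job. What is shaped like the oil but blue is not meant. What is shaped like the salt but orange is not meant.

How it is judged:
On the way, in this order (a step that is already met when the one before it is completed fails the run):
1. the oil bottle, the pepper mill and the canister all stand upright on the chopping board, released (x of oil in the frame of board between -0.13 and 0.13 m and y of oil in the frame of board between -0.09 and 0.09 m and z of oil in the frame of board between 0.018 and 0.028 m and contact force between the fingers and oil below 0.5 N and angle between each of oil, mill, canister's own z axis and vertical below 0.15 rad and x of mill in the frame of board between -0.13 and 0.13 m and y of mill in the frame of board between -0.09 and 0.09 m and z of mill in the frame of board between 0.018 and 0.028 m and contact force between the fingers and mill below 0.5 N and x of canister in the frame of board between -0.13 and 0.13 m and y of canister in the frame of board between -0.09 and 0.09 m and z of canister in the frame of board between 0.018 and 0.028 m and contact force between the fingers and canister below 0.5 N), for 0.2 s.
2. the salt pot stands in the middle of the scale's platform, released (horizontal distance between salt and scale below 0.015 m and z of salt in the frame of scale between 0.034 and 0.044 m and contact force between the fingers and salt below 0.5 N and angle between salt's own z axis and vertical below 0.15 rad), for 0.2 s.
At the end, for the whole second after the job is handed in: Salt pot upright on the scale, within 15 mm of the platform's centre; oil bottle, mill and canister each upright in the tray within 15 mm of where they stood at the start; all released and at rest; tins and garlic within 20 mm of where they were (all of step 2 and linear speed of each of salt, oil, mill, canister below 0.02 m/s and angular speed of each of salt, oil, mill, canister below 0.2 rad/s and distance of each of oil, mill, canister from where it was at the start of the episode below 0.015 m and contact force between the fingers and oil below 0.5 N and angle between each of oil, mill, canister's own z axis and vertical below 0.15 rad and contact force between the fingers and mill below 0.5 N and contact force between the fingers and canister below 0.5 N and distance of each of tin_left, tin_right, garlic from where it was at the start of the episode below 0.02 m); the robot touches nothing.
It fails at once if the oil bottle, pepper mill, canister or salt pot is tipped by more than 0.6 rad (angle between any of oil, mill, canister, salt's own z axis and vertical above 0.6 rad).
It fails at once if a tin or the garlic is moved more than 20 mm (distance of any of tin_left, tin_right, garlic from where it was at the start of the episode above 0.02 m).
It fails at once if one of the four is let fall (unheld and faster than 0.5 m/s, a drop of more than about 12 mm) ((contact force between the fingers and oil below 0.2 N and linear speed of oil above 0.5 m/s) or (contact force between the fingers and mill below 0.2 N and linear speed of mill above 0.5 m/s) or (contact force between the fingers and canister below 0.2 N and linear speed of canister above 0.5 m/s) or (contact force between the fingers and salt below 0.2 N and linear speed of salt above 0.5 m/s)).
It also fails if it takes over 141 s, if anything falls off the work surface, if the arm or the gripper's body presses on something with over 40 N, if the wrist force passes 120 N, or if a joint passes its speed limit or range.

### The arm

A 6-joint arm with a two-finger parallel gripper is mounted at the origin on the work surface. World frame = base frame: x ahead of the robot, y to its left, z up, the work surface at z = 0. Lengths are in m, angles in rad, forces in N, time in s.
With the tool pointing down it reaches from about 0.375 to 0.975 m from the base axis. Payload 3.8 kg.
Tool frame: the origin (TCP) lies between the finger pads, 19 mm behind the fingertips; this is the grasp point; x points along the fingers, y is the direction in which the jaws open and shut, and the axes are right-handed (so a half turn about x gives the same grasp; the last joint's range is limited). The gripper opens to 88 mm and grips with 3 to 60 N. Pads are 18 mm wide; open, the fingers measure 123 mm over their backs; the gripper's body (75 mm by 187 mm) begins 45 mm behind the grasp point.
Start: joints at [-1.283, 0.264, 1.604, -0, 1.274, -0.037], TCP at [0.215, -0.64, 0.257] pointing down, gripper open.
Joint ranges: [-2.63, 2.63], [-0.94, 2.18], [0.31, 2.57], [-1.31, 4.45], [0, 2.66], [-2.55, 2.55]. Speed limits (rad/s): [2.57, 2.57, 3.14, 3.14, 3.14, 3.14].

### API

Orientations are given as a rotation vector (axis times angle).
In Python, from cell import manip, inverse_kinematics, cams, order gives the robot as it stands. Calls block until the motion is done:
- manip.move_pose(position, orientation): joint-space move of the TCP to a pose.
- manip.move_linear(position, rate=0.15, rot=None): straight line of the TCP; rot=None keeps the orientation; rate is the mean speed in m/s.
- manip.set_joints(angles): joint-space move.
- manip.set_gripper(opening, force=None): finger opening in m; force is the grip in N (None keeps the last); returns when the fingers have stopped.
- manip.dwell(seconds).
- inverse_kinematics(position, orientation): joint angles nearest the present ones, or None.
- manip.state(): the state.
- cams.capture(name): name is "scene" or "top" or "wrist"; returns a dict with "image" (384x512x3 uint8, blue, green, red), "z_map" (384x512 float32, m along the optical axis (not along the pixel's ray), 0 where there is no reading), "intrinsics" (3x3 intrinsics, pixels), "k1" (the pictures are not rectified: a ray, as slopes to the right and down, at radius r is drawn at 1 + k1 r^2 times it, then the intrinsics apply), "position" and "orientation" of the camera in the world; the wrist camera has in their place "T_tool_cam" (4x4, takes a point from camera to tool coordinates, whose origin is the TCP and whose axes are the tool frame's). Camera axes: x right, y down, z forward; pixel columns grow to the right and rows downward; lengths in m; the calibration is good to about 2 mm. A picture is of the moment at which its call begins: read the wrist's pose just before it.
A pose or a line that the arm cannot do raises manip.IKError and nothing moves.
- order.close_job(): hands the job in, once; it reports no verdict.
The state is a dict: "clock": time; "joint_pos": joint angles; "joint_velocities": joint speeds; "tau": joint torques, N m; "tool_pos": TCP position; "tcp_rot": TCP orientation; "contact_force": force on the tool from outside, world axes, zero at the start; "moment": the same for the moment, N m; "gripper_width": finger opening in m.
Only numpy, scipy, OpenCV 4.12 (cv2) and the standard library are available. Lean on these libraries where they do the work, as an engineer would, in place of code of your own. Each camera call takes 0.05 s, during which the arm holds its last target.

## Working session

There is one attempt and no reset: what is moved stays moved. The work goes in short steps, each a Python script; the robot and the scene stay as the last script left them, time stands still between calls to the robot, and variables do not carry over. Pictures are saved under pics/ and viewed, and the job is handed in when it is done.

```bash
ls; mkdir -p pics
python3 - <<'E'
from cell import manip,cams
import cv2,numpy as np
for n in ["scene","top"]:
    c=cams.capture(n); cv2.imwrite(f"pics/{n}0.png",c["image"]); np.savez(f"{n}0.npz",**c)
    print(n,c["intrinsics"].tolist(),c["k1"],c["position"],c["orientation"],c["z_map"].min(),c["z_map"].max())
s=manip.state();print(s)
print(cams.capture("wrist")["T_tool_cam"])
E
```

```text
pics
scene [[392.9975629020147, 0.0, 257.0293096921195], [0.0, 392.9975629020147, 187.32543100593745], [0.0, 0.0, 1.0]] -0.12242262755707119 [1.25504932 0.02604153 0.66381052] [-1.67110432 -1.72241518  0.80303469] 0.0 3.4431846
top [[405.3415270123517, 0.0, 252.79178296336016], [0.0, 405.3415270123517, 190.56798237938074], [0.0, 0.0, 1.0]] 0.02903635288802201 [ 0.30965922 -0.00410669  1.06171881] [-2.13015682  2.11763407 -0.20699256] 0.0 2.048249
{'clock': 0.1, 'joint_pos': array([-1.28285229e+00,  2.64666757e-01,  1.60521162e+00, -3.39123363e-05,
        1.27367760e+00, -3.68939626e-02]), 'joint_velocities': array([-0.00022034, -0.00268343, -0.00204085,  0.00048876, -0.00019813,
       -0.00157129]), 'tau': array([ 5.65433529e-04, -5.03615928e+01, -3.58072257e+01,  7.30714062e-02,
        2.32611399e-02, -4.21370339e-05]), 'tool_pos': array([ 0.21525531, -0.63913888,  0.25623385]), 'tcp_rot': array([ 2.0462092 ,  0.33737005, -2.04678564]), 'contact_force': array([-0.11089586, -0.26843137,  0.26731817]), 'moment': array([-0.00977541, -0.0611059 ,  0.02074484]), 'gripper_width': 0.08878183546162671}
[[ 5.82608145e-04 -2.74471605e-01  9.61595028e-01 -1.27217564e-01]
 [ 9.99999768e-01 -1.80118549e-04 -6.57288587e-04  1.14763228e-03]
 [ 3.53608155e-04  9.61595188e-01  2.74471436e-01 -7.13657998e-02]
 [ 0.00000000e+00  0.00000000e+00  0.00000000e+00  1.00000000e+00]]
```

View pics/scene0.png

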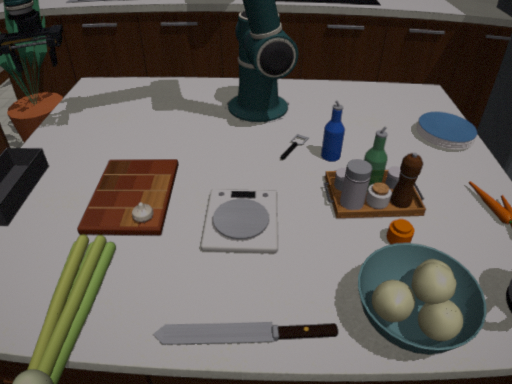

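View pics/top0.png

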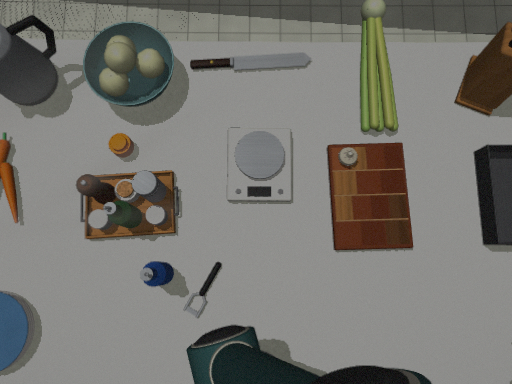

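The scene view has the tray at (375,195), board at (132,195) and scale at (242,218). In the top view they are at (130,205), (370,196) and (259,163).

Candidates in the top view:
- **Oil:** green bottle at (115,210), or the blue bottle at (157,273), which is a decoy.
- **Salt:** white pot with a cork lid at (125,188), or the orange pot at (121,145), which is a decoy.
- **Mill:** dark wood at (90,185).
- **Canister:** grey at (145,183). The tins at (98,218) and (155,214) are look-alikes but smaller.

By the descriptions I choose the green bottle and the white pot. I'll check that in a close crop.

```bash
cat > h.py <<'E'
import numpy as np,cv2
from scipy.spatial.transform import Rotation as R
def rays(cap,uv):
    K=cap["intrinsics"];k1=float(cap["k1"]);uv=np.atleast_2d(np.array(uv,float))
    d=cv2.undistortPoints(uv.reshape(-1,1,2),K,np.array([k1,0,0,0,0.])).reshape(-1,2)
    return np.c_[d,np.ones(len(d))]
def campose(cap):
    if "Rw" in cap: return cap["Rw"],cap["pw"]
    return R.from_rotvec(cap["orientation"]).as_matrix(),np.array(cap["position"])
def wristpose(cap,st):
    T=np.array(cap["T_tool_cam"]);Rt=R.from_rotvec(st["tcp_rot"]).as_matrix()
    cap["Rw"]=Rt@T[:3,:3];cap["pw"]=Rt@T[:3,3]+np.array(st["tool_pos"]);return cap
def onplane(cap,uv,z):
    Rw,p=campose(cap);d=rays(cap,uv)@Rw.T
    return p+d*((z-p[2])/d[:,2])[:,None]
def cloud(cap):
    Rw,p=campose(cap);h,w=cap["z_map"].shape
    u,v=np.meshgrid(np.arange(w),np.arange(h))
    d=rays(cap,np.c_[u.ravel(),v.ravel()])*cap["z_map"].reshape(-1,1)
    return (d@Rw.T+p).reshape(h,w,3)
E
python3 - <<'E'
import numpy as np,cv2
from h import *
c=dict(np.load("top0.npz"));P=cloud(c);im=c["image"]
cv2.imwrite("pics/crop0.png",cv2.resize(im[125:295,65:200],None,fx=4.4/1.3,fy=4.4/1.3,interpolation=cv2.INTER_CUBIC))
for n,(u,v) in dict(table=(250,300),scale=(259,155),board=(370,220),can=(144,182),mill=(89,185),salt=(125,188),tinL=(98,218),tinR=(155,214),oil=(111,208),garlic=(348,156)).items(): print(n,P[v,u].round(4))
E
```

```text
table [ 0.2317 -0.0029  0.0017]
scale [ 0.6006 -0.024   0.0398]
board [ 0.4341 -0.3102  0.0228]
can [0.509  0.249  0.1224]
mill [0.4964 0.368  0.1448]
salt [0.5073 0.3135 0.0563]
tinL [0.4317 0.3769 0.0513]
tinR [0.4427 0.2366 0.0496]
oil [0.4392 0.3043 0.1731]
garlic [ 0.5924 -0.2501  0.0642]
```

View pics/crop0.png

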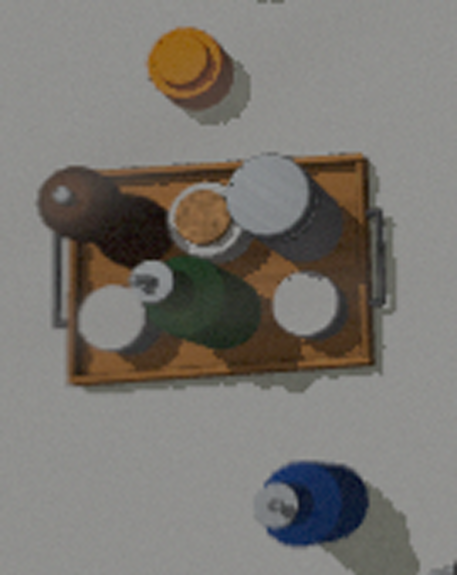

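The crop confirms the choices: white pot with cork at crop (200,215), green bottle (200,300), mill (75,205) and canister (268,195). The orange pot (185,60) and blue bottle (310,505) stand outside the tray. Next I measure the poses.

```bash
cat > m.py <<'E'
import numpy as np,cv2
from h import *
for name in ["top","scene"]:
    c=dict(np.load(name+"0.npz"));P=cloud(c);im=c["image"];hsv=cv2.cvtColor(im,cv2.COLOR_BGR2HSV)
    X,Y,Z=P[...,0],P[...,1],P[...,2];ok=c["z_map"]>0
    def rect(m,lab):
        m=cv2.morphologyEx(m.astype(np.uint8),cv2.MORPH_OPEN,np.ones((2,2)))
        n,l,s,_=cv2.connectedComponentsWithStats(m);
        q=P[l==1+s[1:,4].argmax()];r=cv2.minAreaRect((q[:,:2]*1000).astype(np.float32));print(name,lab,np.round(r[0],1),np.round(r[1],1),round(r[2],2),'z',np.median(q[:,2]).round(4),len(q))
    print(name,'table z',np.median(Z[ok&(abs(X-.25)<.04)&(abs(Y)<.1)]).round(4))
    box=lambda x0,x1,y0,y1,z0,z1:ok&(X>x0)&(X<x1)&(Y>y0)&(Y<y1)&(Z>z0)&(Z<z1)
    sat=hsv[...,1]>60
    rect(box(.28,.68,-.45,-.15,.012,.035)&sat,'board')
    rect(box(.35,.62,.15,.46,.012,.032)&sat&(hsv[...,0]<25),'tray')
    rect(box(.4,.75,-.15,.13,.012,.03),'scalebase')
    def circ(m,lab,r):
        q=P[m][:,:2]*1000; 
        if len(q)<8: print(name,lab,'few');return
        ce,ra=cv2.minEnclosingCircle(q.astype(np.float32));print(name,lab,np.round(ce,1),'r',round(ra,1),'exp',r,'mean',q.mean(0).round(1),'z',np.median(Z[m]).round(4),len(q))
    circ(box(.5,.7,-.12,.07,.032,.046),'platform',65)
    circ(box(.46,.56,.2,.28,.111,.13),'can',30)
    circ(box(.46,.56,.33,.41,.095,.16),'mill',25)
    circ(box(.40,.50,.24,.36,.155,.2),'oilneck',14)
    circ(box(.47,.56,.28,.34,.047,.062),'saltlid',21)
    circ(box(.39,.47,.34,.41,.042,.056),'tinL',24.5)
    circ(box(.39,.49,.2,.27,.042,.056),'tinR',24.5)
    circ(box(.54,.64,-.3,-.2,.04,.075),'garlic',25)
E
python3 m.py
```

```text
top table z 0.0009
top board [ 484.2 -209.3] [292.4 452.6] 7.53 z 0.0219 7764
top tray [453.4 200.1] [451.6 213.4] 80.17 z 0.0192 604
top scalebase [495.3 -27.6] [371.1 171.1] 0.18 z 0.0229 2775
top platform [604.1 -23.6] r 65.2 exp 65 mean [602.8 -23.7] z 0.0379 1853
top can [509. 250.] r 29.8 exp 30 mean [508.2 249.1] z 0.1216 505
top mill [500.7 377.7] r 25.6 exp 25 mean [497.6 371.3] z 0.142 466
top oilneck [440.2 308.2] r 14.5 exp 14 mean [439.2 305.8] z 0.172 159
top saltlid [506.5 314.8] r 27.9 exp 21 mean [504.6 314.9] z 0.055 246
top tinL [431.2 378.7] r 25.3 exp 24.5 mean [430.7 377.7] z 0.0498 309
top tinR [454.4 240.1] r 36.4 exp 24.5 mean [444.8 237.2] z 0.0496 317
top garlic [ 600.4 -254.6] r 25.3 exp 25 mean [ 597.4 -252.8] z 0.0503 265
scene table z 0.0007
scene board [ 824.  -220.5] [960.7 252.1] 15.07 z 0.0227 5327
scene tray [852.  243.4] [264.1 876.9] 78.42 z 0.0189 692
scene scalebase [859.9 -23.2] [168.8 788.9] 89.18 z 0.023 2564
scene platform [604.4 -21.8] r 66.1 exp 65 mean [609.  -21.6] z 0.0381 1818
scene can [510.2 249.3] r 31.4 exp 30 mean [515.5 250. ] z 0.1221 374
scene mill [488.3 365.5] r 45.1 exp 25 mean [514.1 374.2] z 0.1316 498
scene oilneck [440.5 310.5] r 15.6 exp 14 mean [446.  308.8] z 0.1708 127
scene saltlid [500.2 312.2] r 30.6 exp 21 mean [510.8 315. ] z 0.0555 196
scene tinL [430.6 377. ] r 26.0 exp 24.5 mean [433.3 371.8] z 0.0503 129
scene tinR [442.  230.6] r 23.5 exp 24.5 mean [444.3 227.3] z 0.0501 99
scene garlic [ 601.3 -251.9] r 24.6 exp 25 mean [ 607.9 -249.4] z 0.0498 265
```

```bash
sed -i 's/q=P\[l==1+s\[1:,4\].argmax()\]/q=P[(l==1+s[1:,4].argmax())\&m0]/; s/    def rect(m,lab):/    def rect(m,lab):\n        m0=m/' m.py; python3 m.py | grep -E "board|tray|base"
python3 - <<'E'
import numpy as np
from h import *
# circles of known heights in the top image: colour/contour on lids
c=dict(np.load("top0.npz"));im=c["image"];P=cloud(c)
# rigid fit of tray spots
A=np.array([[32,-64],[-32,0],[32,0]])/1000
B=np.array([[.5095,.2495],[.4402,.309],[.505,.3145]])
a=A-A.mean(0);b=B-B.mean(0);th=np.arctan2((a[:,0]*b[:,1]-a[:,1]*b[:,0]).sum(),(a*b).sum())
Rm=np.array([[np.cos(th),-np.sin(th)],[np.sin(th),np.cos(th)]]);t=B.mean(0)-Rm@A.mean(0)
print(th,t);
for n,s in dict(can=(32,-64),oil=(-32,0),salt=(32,0),mill=(32,64)).items():print(n,(Rm@(np.array(s)/1000)+t).round(4))
# head slice of the mill and others
X,Y,Z=P[...,0],P[...,1],P[...,2]
m=(abs(X-.5)<.06)&(abs(Y-.37)<.06)&(Z>.15);print('mill knob',P[m].mean(0).round(4),m.sum())
m=(abs(X-.44)<.06)&(abs(Y-.31)<.06)&(Z>.178);print('oil pourer',P[m].mean(0).round(4),m.sum())
s=R.from_rotvec([ 2.0462092 ,  0.33737005, -2.04678564]).as_matrix();print(s.round(3))
E
```

```text
top board [ 499.8 -312.7] [276.1 199.9] 1.93 z 0.0219 7532
top tray [472.5 310.5] [161.1 223.9] 4.15 z 0.022 404
top scalebase [581.3 -25.1] [195.8 166.5] 0.33 z 0.0229 2560
scene board [ 503.9 -307.2] [279.8 194.8] 1.89 z 0.0228 5113
scene tray [476.3 315. ] [165. 231.] 4.2 z 0.0201 556
scene scalebase [586.8 -20.7] [165.9 197.1] 89.52 z 0.023 2368
0.07641702968069884 [0.47263582 0.31145675]
can [0.5094 0.2501]
oil [0.4407 0.309 ]
salt [0.5045 0.3139]
mill [0.4997 0.3777]
mill knob [0.4805 0.3538 0.1616] 50
oil pourer [0.4395 0.3102 0.1845] 22
[[-0.001  0.319 -0.948]
 [ 0.002 -0.948 -0.319]
 [-1.    -0.002 -0.   ]]
```

Tray: centre (0.473, 0.312), yaw 0.075. Board: centre (0.502, -0.310), yaw 0.033. Platform centre (0.604, -0.023). Sizes and heights match the specs. I'll plan the IK and hover over the oil.

```bash
cat > r.py <<'E'
from h import *
from cell import manip,cams,order,inverse_kinematics
TY,BY=0.075,0.033
def ori(th):
    y=np.array([np.sin(th),-np.cos(th),0]);x=np.array([0,0,-1.]);return R.from_matrix(np.c_[x,y,np.cross(x,y)]).as_rotvec()
OT,OB=ori(TY),ori(BY)
TR=dict(can=(.5094,.2501),oil=(.4405,.3093),salt=(.5045,.3139),mill=(.5000,.3777))
def bd(x,y): c,s=np.cos(BY),np.sin(BY);return (.5015+c*x-s*y,-.310+s*x+c*y)
BD=dict(can=bd(-.102,-.005),mill=bd(-.018,-.005),oil=bd(.062,-.02))
G=dict(can=.095,mill=.116,oil=.143,salt=.029)
OPEN=dict(can=.086,mill=.08,oil=.06,salt=.082)
SC=(.604,-.0228)
def lin(p,z,rate,rot=None): manip.move_linear([p[0],p[1],z],rate=rate,rot=rot)
def st(): 
    s=manip.state();print('t',round(s['clock'],1),'tcp',s['tool_pos'].round(4),'w',round(s['gripper_width'],4),'F',s['contact_force'].round(1));return s
def snap(n,f):
    s=manip.state();c=cams.capture(n);cv2.imwrite(f"pics/{f}.png",c["image"])
    if n=="wrist": wristpose(c,s)
    return c
def pick(k,p,floor,hi,force=25):
    z=floor+G[k]
    lin(p,z+.05,.25);lin(p,z,.1)
    manip.set_gripper(.0,force=force);s=st()
    lin(p,z+.03,.12);lin(p,hi,.3);st()
def place(k,p,floor,hi):
    z=floor+G[k]+.001
    lin(p,z+.03,.3);lin(p,z,.06);st()
    manip.set_gripper(OPEN[k]);manip.dwell(.1)
    lin(p,z+.05,.15);lin(p,hi,.35);st()
E
python3 - <<'E'
from r import *
for k in TR: print(k,inverse_kinematics([*TR[k],.36],OT).round(2))
for k in BD: print(k,inverse_kinematics([*BD[k],.36],OB).round(2), np.round(BD[k],3), inverse_kinematics([*BD[k],.117],OB) is not None)
print(inverse_kinematics([*SC,.067],OB).round(2))
manip.set_gripper(.06)
p=TR['oil']
q=[.35,-.45,.36]
manip.move_pose([*BD['oil'],.36],OB); lin(p,.36,.35,OT)
st()
snap("scene","scene1");snap("wrist","wrist1");snap("top","top1")
E
```

```text
can [0.41 0.01 1.7  0.   1.43 1.91]
oil [ 0.57 -0.04  1.76  0.    1.43  2.06]
salt [0.51 0.07 1.65 0.   1.43 2.01]
mill [0.61 0.13 1.58 0.   1.43 2.1 ]
can [-0.72 -0.1   1.81 -0.    1.43  0.82] [ 0.4   -0.318] True
mill [-0.62  0.03  1.68 -0.    1.43  0.92] [ 0.484 -0.316] True
oil [-0.56  0.18  1.52 -0.    1.44  0.97] [ 0.564 -0.328] True
[-0.08  0.32  1.92 -0.    0.91  1.46]
t 4.5 tcp [0.4407 0.3083 0.3601] w 0.06 F [-0.9  0.2 -0.5]
```

```bash
python3 -c "
import cv2,numpy as np
a=[cv2.resize(cv2.imread(f'pics/{n}1.png'),(400,300)) for n in ('scene','wrist','top')]
cv2.imwrite('pics/m1.png',np.vstack([np.hstack(a[:2]),np.hstack([a[2],a[2]*0])]))"
```

```text
(no output)
```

View pics/m1.png

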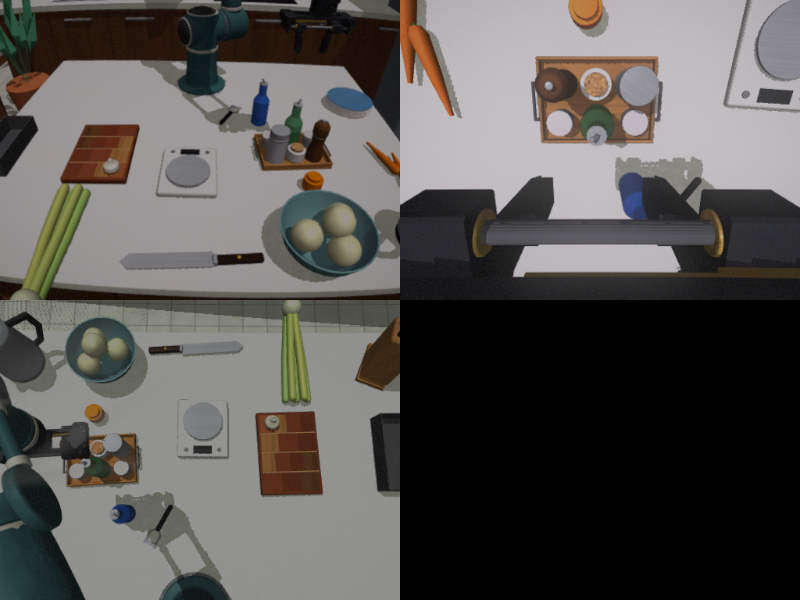

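The wrist view (512-wide montage quarter) shows all the tray items: mill at (553,85), salt (596,83), canister (637,83), oil (598,125). The gripper body is long along the jaw axis, as I assumed. I'll cross-check positions with the wrist depth.

Run:
```python
from r import *
c=snap("wrist","wrist2");P=cloud(c);X,Y,Z=P[...,0],P[...,1],P[...,2];ok=c["z_map"]>0
def f(l,x,y,z0,z1,r=.045):
    m=ok&(np.hypot(X-x,Y-y)<r)&(Z>z0)&(Z<z1);q=P[m][:,:2]*1000
    if len(q)<5: print(l,len(q));return
    ce,ra=cv2.minEnclosingCircle(q.astype(np.float32));print(l,np.round(ce,1),round(ra,1),q.mean(0).round(1),np.median(Z[m]).round(4),len(q))
f('can30',.5094,.2501,.116,.13);f('mill25',.5,.3777,.12,.15);f('knob',.5,.3777,.152,.17)
f('oilcollar14',.4405,.3093,.165,.178,.03);f('oilpourer',.4405,.3093,.179,.2,.03);f('saltlid21',.5045,.3139,.051,.062,.03)
f('tinL',.431,.378,.045,.056,.03);f('tinR',.443,.237,.045,.056,.03)
f('platform65',.604,-.0228,.033,.045,.09)
```

```text
can30 [509.5 250.9] 30.5 [510.3 251.4] 0.1216 2137
mill25 [501.9 378.7] 24.7 [502.8 376.2] 0.145 1474
knob [501.9 379. ] 6.0 [502.  378.7] 0.1555 103
oilcollar14 [440.3 309.4] 14.2 [441.4 308.8] 0.172 473
oilpourer [439.3 312.3] 6.2 [439.7 312.3] 0.1861 76
saltlid21 [506.6 316.1] 21.2 [506.8 316.6] 0.0557 740
tinL [430.9 379.4] 24.4 [431.3 379.1] 0.05 871
tinR [441.9 238.2] 24.7 [442.8 238.7] 0.0499 870
platform65 [603.1 -21.2] 64.3 [598.2   1.4] 0.0377 4511
```

The wrist view agrees within 2 mm. Now I move the oil.

```bash
sed -i "s/^TR=.*/TR=dict(can=(.5095,.2503),oil=(.4404,.3093),salt=(.5058,.3150),mill=(.5010,.3782))/; s/^SC=.*/SC=(.6038,-.0222)/" r.py
python3 - <<'E'
from r import *
pick('oil',TR['oil'],.006,.37)
lin(BD['oil'],.37,.35,OB);st()
place('oil',BD['oil'],.022,.30)
snap("top","top3")
E
```

```text
t 6.7 tcp [0.4406 0.3096 0.1493] w 0.0278 F [-0.6  1.   0.9]
t 7.9 tcp [0.4395 0.3087 0.3674] w 0.0274 F [-0.3  0.  -6.4]
t 9.9 tcp [ 0.5641 -0.3266  0.3702] w 0.0276 F [ 0.6 -0.1 -5.8]
t 11.3 tcp [ 0.5639 -0.3278  0.1654] w 0.028 F [-0.2  0.4 -5.7]
t 12.9 tcp [ 0.5646 -0.3282  0.3011] w 0.0604 F [-1.   0.2  0. ]
```

View pics/top3.png

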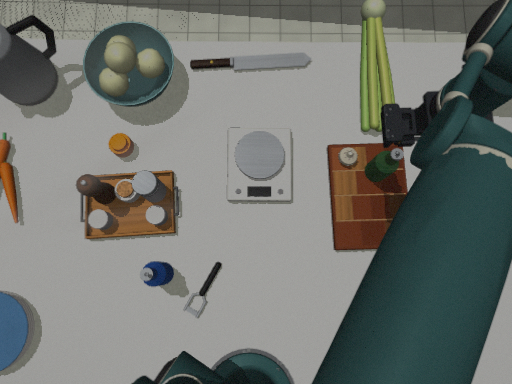

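The oil stands upright on the board at (382,168) and the garlic (348,156) has not moved. Next the mill, then the canister.

Run:
```python
from r import *
for k in ['mill','can']:
    p=TR[k];lin(p,.32,.4,OT);manip.set_gripper(OPEN[k])
    pick(k,p,.006,.32);lin(BD[k],.32,.35,OB);place(k,BD[k],.022,.30)
lin(TR['salt'],.30,.4,OT);manip.set_gripper(OPEN['salt'])
snap("top","top4");snap("scene","scene4");c=snap("wrist","wrist4")
import pickle;P=cloud(c);X,Y,Z=P[...,0],P[...,1],P[...,2]
m=(np.hypot(X-.5058,Y-.315)<.035)&(Z>.05)&(Z<.062);ce,ra=cv2.minEnclosingCircle((P[m][:,:2]*1000).astype(np.float32));print(ce,ra,m.sum())
a=[cv2.resize(cv2.imread(f'pics/{n}4.png'),(400,300)) for n in ('scene','wrist','top')]
cv2.imwrite('pics/m4.png',np.vstack([np.hstack(a[:2]),np.hstack([a[2],a[2]*0])]))
```

```text
t 17.3 tcp [0.5013 0.3786 0.1225] w 0.0489 F [-0.   1.7  1.2]
t 18.4 tcp [0.5001 0.3776 0.3176] w 0.0489 F [-0.   0.1 -4.6]
t 21.9 tcp [ 0.4834 -0.3155  0.1385] w 0.049 F [ 0.7  0.1 -2.9]
t 23.5 tcp [ 0.4839 -0.3157  0.3005] w 0.0799 F [-0.3  0.2 -0.1]
t 27.4 tcp [0.5099 0.2507 0.1016] w 0.0596 F [-0.1  0.9  2.8]
t 28.6 tcp [0.5084 0.2498 0.3175] w 0.0592 F [ 0.6  0.5 -4.8]
t 31.8 tcp [ 0.3995 -0.3182  0.1175] w 0.0595 F [ 0.1 -0.5 -3.3]
t 33.4 tcp [ 0.3997 -0.3184  0.3   ] w 0.0864 F [0.  0.1 0.3]
(506.15325927734375, 316.5059814453125) 20.833938598632812 856
```

View pics/m4.png

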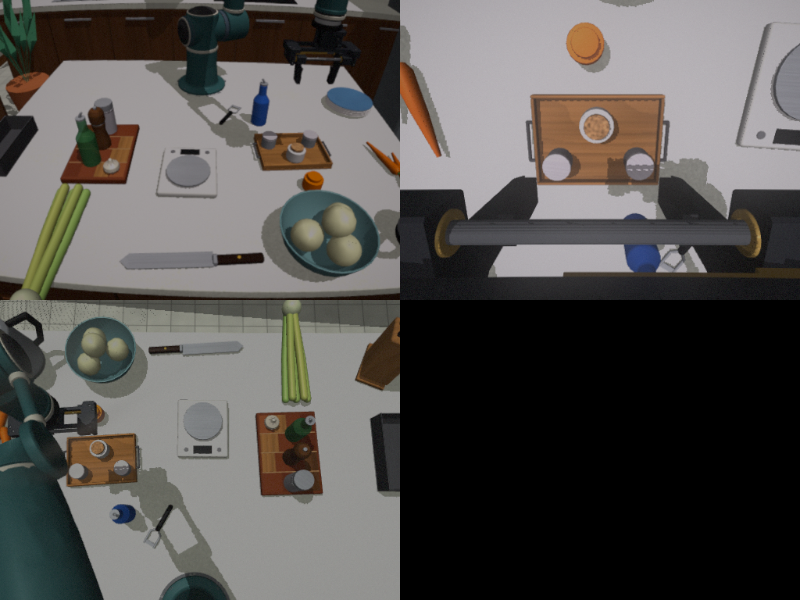

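All three stand on the board (montage scene quarter: oil (85,140), mill (98,125), canister (105,112)). The salt is clear at (0.506, 0.316), so it goes on the scale next.

Run:
```python
from r import *
p=(.506,.3158)
pick('salt',p,.006,.2);lin(SC,.2,.3,OB);place('salt',SC,.038,.24)
lin((.48,-.06),.32,.3)
c=snap("top","top5");s=snap("scene","scene5");np.savez("top5.npz",**c)
for n,c in (("top",c),("scene",s)):
    P=cloud(c);X,Y,Z=P[...,0],P[...,1],P[...,2]
    m=(np.hypot(X-.604,Y+.022)<.05)&(Z>.083)&(Z<.097);print(n,m.sum())
    if m.sum()>5: ce,ra=cv2.minEnclosingCircle((P[m][:,:2]*1000).astype(np.float32));print(ce,ra,np.median(Z[m]))
    for l,x,y,z,r in (('can',*BD['can'],.138,.04),('mill',*BD['mill'],.165,.035),('oil',*BD['oil'],.193,.03)):
        m=(np.hypot(X-x,Y-y)<r)&(abs(Z-z)<.012)
        if m.sum()>5: ce,ra=cv2.minEnclosingCircle((P[m][:,:2]*1000).astype(np.float32));print(n,l,np.round(ce,1),ra,np.round([x,y],4))
```

```text
t 37.8 tcp [0.5064 0.3161 0.0356] w 0.0572 F [-0.4  0.3  3.2]
t 38.8 tcp [0.5051 0.3153 0.1984] w 0.0573 F [-0.7  0.3 -3. ]
t 41.2 tcp [ 0.6034 -0.0223  0.0676] w 0.0572 F [ 0.   0.1 -2.1]
t 42.9 tcp [ 0.604  -0.0222  0.2404] w 0.0821 F [-0.3 -0.2 -0. ]
top 4
top can [ 399.2 -319.2] 30.14879035949707 [ 0.3997 -0.3184]
top mill [ 482.3 -315.2] 23.447246551513672 [ 0.4837 -0.3156]
top oil [ 562.6 -329. ] 14.478859901428223 [ 0.5641 -0.3279]
scene 206
(603.8944091796875, -20.078338623046875) 21.969377517700195 0.08812613156052229
scene can [ 400. -316.] 32.7645149230957 [ 0.3997 -0.3184]
scene mill [ 486.9 -312.8] 22.7637996673584 [ 0.4837 -0.3156]
scene oil [ 564.1 -327.4] 15.04790210723877 [ 0.5641 -0.3279]
```

View pics/scene5.png

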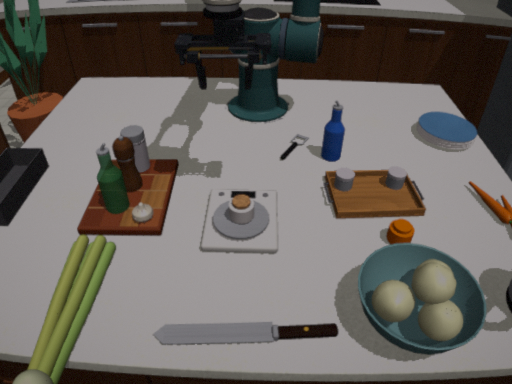

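The salt stands centred on the platform at (240,210), 2 mm or less off. The three wait on the board where I put them. I return the canister, then the mill, then the oil.

Run:
```python
from r import *
for k in ['can','mill','oil']:
    p=BD[k];hi=.37 if k=='oil' else .33
    lin(p,hi,.35,OB);manip.set_gripper(OPEN[k])
    pick(k,p,.022,hi);lin(TR[k],hi,.33,OT);place(k,TR[k],.006,.37 if k=='oil' else .33)
lin((.40,.20),.36,.3)
lin((.42,-.05),.36,.3)
s=snap("scene","scene6");c=snap("top","top6");st()
for n,c in (("top",c),("scene",s)):
    P=cloud(c);X,Y,Z=P[...,0],P[...,1],P[...,2]
    for l,x,y,z,r in (('can',*TR['can'],.122,.035),('mill',*TR['mill'],.149,.035),('oil',*TR['oil'],.177,.025),('salt',.604,-.022,.088,.03),('tinL',.431,.379,.05,.03),('tinR',.4425,.238,.05,.03),('garlic',.6,-.254,.055,.035)):
        m=(np.hypot(X-x,Y-y)<r)&(abs(Z-z)<.012)
        if m.sum()>5: ce,ra=cv2.minEnclosingCircle((P[m][:,:2]*1000).astype(np.float32));print(n,l,np.round(ce,1),round(ra,1),np.round([x,y],4))
```

```text
t 46.8 tcp [ 0.4    -0.3184  0.1175] w 0.0594 F [-0.3  1.3  3.1]
t 47.9 tcp [ 0.3989 -0.3176  0.3275] w 0.0595 F [-0.5 -0.4 -4. ]
t 51.3 tcp [0.5092 0.2502 0.1014] w 0.0592 F [-0.3 -1.  -3.2]
t 53.1 tcp [0.5091 0.2502 0.3291] w 0.0862 F [-0.4 -1.3 -0.5]
t 57.1 tcp [ 0.4839 -0.3155  0.1384] w 0.0489 F [-0.7  1.8  3.3]
t 58.2 tcp [ 0.4828 -0.315   0.3276] w 0.0488 F [-0.9  0.7 -4.2]
t 61.9 tcp [0.5007 0.378  0.1224] w 0.0486 F [-0.5  0.4 -2.9]
t 63.7 tcp [0.5008 0.3781 0.3296] w 0.0798 F [ 0.2  0.3 -0.9]
t 68.3 tcp [ 0.5643 -0.3279  0.1654] w 0.0277 F [-1.5  1.   2. ]
t 69.5 tcp [ 0.5633 -0.3274  0.3673] w 0.0278 F [-0.4  0.6 -6.1]
t 73.0 tcp [0.4401 0.3092 0.1495] w 0.0279 F [-0.2 -0.6 -5.4]
t 74.8 tcp [0.4402 0.3092 0.3692] w 0.0598 F [-0.4 -0.6 -1. ]
t 76.5 tcp [ 0.4201 -0.0487  0.3599] w 0.0598 F [0.4 0.1 0.3]
top can [507.8 249.2] 29.9 [0.5095 0.2503]
top mill [498.7 376.1] 24.2 [0.501  0.3782]
top oil [439.5 307.7] 14.3 [0.4404 0.3093]
top tinL [430.3 377.9] 25.4 [0.431 0.379]
top tinR [442.9 238.1] 24.8 [0.4425 0.238 ]
scene can [508.2 251.6] 31.6 [0.5095 0.2503]
scene mill [502.5 378. ] 23.8 [0.501  0.3782]
scene oil [440.5 308.7] 15.2 [0.4404 0.3093]
scene salt [604.7 -20.8] 28.8 [ 0.604 -0.022]
scene tinL [432.6 372.7] 26.4 [0.431 0.379]
scene tinR [443.4 234.1] 23.1 [0.4425 0.238 ]
scene garlic [ 601.4 -252.2] 23.5 [ 0.6   -0.254]
```

View pics/scene6.png

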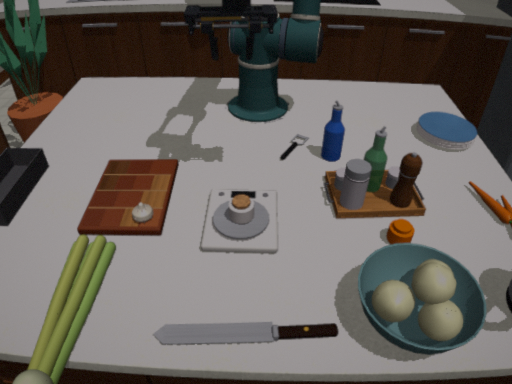

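View pics/top6.png

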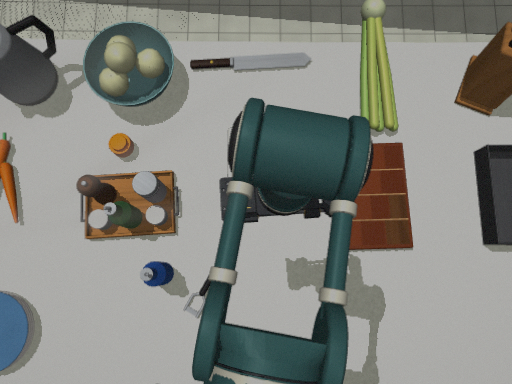

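The oil (375,165), mill (405,180) and canister (355,185) stand upright in their tray spots. The salt is on the scale (240,210), the garlic (142,212) has not moved, and the arm is clear. I'm handing the job in.

Run:
```python
from r import *
manip.dwell(.5);print(order.close_job());st()
```

```text
the job is handed in; nothing more can be done
None
the job is handed in; nothing more can be done
```

The job is done and handed in at about 77 s of the 141 s allowed. I stood the oil bottle, mill and canister on the board, set the salt pot on the scale's platform, then returned the canister, mill and oil to their tray spots.

- **Salt pot:** after placing, the scene camera put it about 2 mm from the platform's centre, upright and released.
- **Oil, mill and canister:** all upright in the tray, within about 3 mm of where they stood at the start.
- **Tins and garlic:** I saw no sign that they had moved. The scene camera's reading for `tin_left` was about 6 mm off, but that view is partly blocked. The top view agreed to about 1 mm.
- **Not double-checked:** the arm blocked the top view of the salt and garlic at the end, so those two rest on the scene camera alone.
- **Release:** the wrist still carried some of each object's weight when the fingers opened, so each settled about a millimetre. I saw no tipping.

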